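Lift a dried stone off the indexing turntable with tongs

TASK

Turn the little turntable by its upright post until the pumice stone that is under the metal hood has come round to the open front and the table has clicked into its second detent, then let go of the post. Then pick up the tongs, close them on that stone and lift it clear above the hood's roof height without touching it with the fingers, leaving the spare stone on the turntable and the bottle and dropper jar where they stand. Finish while still holding the stone up, steady, in the tongs.

Things in the scene. Friction and masses are not known exactly. Their poses are not given: they have to be found in the camera images.
- stand: fixed round plywood stand of the turntable, 270 mm diameter. Origin: on the turntable's axis at the table top; z up, -x is its open front (towards the robot, within 0.35 rad). The turntable disc on it is 216 mm in diameter, upper face 41 mm above the table top. Directions below are counterclockwise from the stand's +x
- hood (a point): middle of the roof of the fixed aluminium hood on the stand, 104 mm above the table (space under the roof 60 mm). Roof and outer wall cover the left of the disc: directions 68 to 138 degrees, radius 38 to 128 mm. Open at both ends and inside, so stones pass through as the disc turns
- turntable (a joint): angle of the disc: 0 at the start, positive counterclockwise from above. Two detents, at 0 and 1.222 (70 degrees), which are also its stops: an over-centre spring pulls it to the nearer one and keeps it there. Turning takes under 3 N at the post. At 1.222 the stone that was under the hood stands at point window
- post (a point): on the axis of the disc's upright steel post, to grip or push: 14 mm diameter, 50 mm tall above the disc (top 91 mm over the table), 88 mm from the turntable's axis. This point is 75 mm over the table, 16 mm below the top. At joint 0 it is in direction 212 degrees (front right), at 1.222 in direction 282 (right)
- window (a point): fixed point at the stand's open front, 75 mm from the turntable's axis towards the stand's -x, at the height of the disc's face (41 mm): the stone stands here once the disc is in the second detent; axes as the stand's
- stone: the stone to fetch: grey rounded pumice, about 51 x 51 mm, 44 mm high, 0.03 kg; origin at the centre of its underside. Starts under the hood in a low rubber ring on the disc (22 mm radius, 3 mm high), 75 mm from the axis, direction 110 degrees
- spare_stone: a slightly larger pumice stone, 55 x 55 x 49 mm, in the disc's other ring (direction 20 degrees at the start, at the back); origin at the centre of its underside. It stays on the turntable
- tongs: steel tongs lying on the table, 180 mm long, 0.11 kg, 30 mm high, balanced near tongs_grip. Origin: on the hinge pin at the underside; x runs along the centre line of the open tongs from hinge to tips, z up. Two arms diverge from the hinge, the one at +y fixed to this body, the one at -y is joint tongs_jaw; a spring holds them open
- tongs_grip (a point): midway between the open tongs' grip panels, 80 mm from the hinge along x, 15 mm above the underside; axes as the tongs'. The black panels on the arms' outsides are 46 mm long, 30 mm high (down to the table), with 2 mm ridges at both ends and a 40 mm flat between; 58 mm across open, 50 mm half closed (panels parallel), 42 mm with the tip pads parallel. Grip from above, along y
- tongs_tip (a point): midway between the open tongs' rubber tip pads: 152 mm from the hinge along x (72 mm ahead of tongs_grip), 15 mm above the underside. Pads 36 mm long, 24 mm high; open about 78 mm apart inside, 92 mm outside. Fixed to the +y arm, so it shifts sideways as the jaw closes
- tongs_jaw (a joint): angle by which the tongs are closed: 0 fully open (sprung), 0.2 with the pads parallel and 47 mm apart, 0.4 fully closed (pads 17 mm apart). The spring pushes back with about 8 N across the panels at 0 and 10.5 N at 0.2
- reagent_bottle: white bottle, 65 mm diameter, 144 mm tall, a bystander right of the turntable; origin at the centre of its underside
- dropper_jar: small brown dropper jar with a black bulb, 30 mm diameter, 97 mm tall, a bystander on the left; origin at the centre of its underside

How it is judged (in metres and radians):
On the way, in this order (a step that is already met when the one before it is completed fails the run):
1. the turntable is in its second detent and nothing of the robot touches it (value of joint turntable between 1.1517 and 1.2917 rad and contact force between each of the arm, the fingers and stand below 0.2 N), for 0.3 s.
2. the tongs are off the table, in the fingers (height (world z) of tongs_grip above 0.03 m and contact force between the fingers and tongs above 1 N), for 0.2 s.
3. the tongs are closed on the stone (contact force between tongs and stone above 0.5 N and value of joint tongs_jaw above 0.08 rad), for 0.1 s.
At the end, for the whole second after the job is handed in: The stone hangs in the closed tongs (jaw over 0.08 rad, contact over 1 N), the tongs in the fingers; its underside is over 105 mm above the table, slower than 0.05 m/s, touching neither stand nor robot; turntable within 0.07 rad of its second detent, spare stone still on it (height (world z) of stone above 0.105 m and contact force between tongs and stone above 1 N and value of joint tongs_jaw above 0.08 rad and contact force between the fingers and tongs above 1 N and contact force between stand and stone below 0.05 N and contact force between stand and tongs below 0.05 N and contact force between each of the fingers, the arm and stone below 0.2 N and linear speed of stone below 0.05 m/s and distance between stone and tongs_tip below 0.05 m and height (world z) of spare_stone above 0.035 m and horizontal distance between spare_stone and stand below 0.085 m and value of joint turntable between 1.1517 and 1.2917 rad); the arm keeps its last pose, push and grip.
It fails at once if the robot touches the stone itself (contact force between any of the fingers, the arm and stone above 0.5 N).
It fails at once if the stone is lifted or knocked off before the turntable is in its second detent (value of joint turntable below 1.1017 rad and (height (world z) of stone above 0.07 m or height (world z) of stone below 0.03 m)).
It fails at once if the spare stone leaves the turntable (height (world z) of spare_stone above 0.075 m or height (world z) of spare_stone below 0.03 m).
It fails at once if the bottle or the dropper jar is displaced by more than 30 mm (distance of any of reagent_bottle, dropper_jar from where it was at the start of the episode above 0.03 m).
It also fails if it takes over 58 s, if anything falls off the work surface, if the arm or the gripper's body presses on something with over 40 N, if the wrist force passes 120 N, or if a joint passes its speed limit or range.

ROBOT

A 6-joint arm with a two-finger parallel gripper is mounted at the origin on the work surface; the furniture and walls round the work are solid. World frame = base frame: x ahead of the robot, y to its left, z up, the work surface at z = 0. Lengths are in mm, angles in rad, forces in N, time in s.
With the tool pointing down it reaches from about 350 to 975 mm from the base axis. Payload 7.1 kg.
Tool frame: the origin (TCP) lies midway between the tips of the shut fingers; the grasp point (between the pads) lies 19 mm behind it; z points along the fingers, y is the line along which they close (so a half turn about z gives the same grasp; the last joint's range is limited). The gripper opens to 88 mm and grips with 3 to 60 N. Pads are 20 mm wide; open, the fingers measure 115 mm over their backs; the gripper's body (75 mm by 178 mm) begins 61 mm behind the grasp point.
Start: joints at [-1.231, 0.423, 1.63, -0, 1.089, -0.019], TCP at [219.486, -585.176, 222.675] pointing down, gripper open.
Joint ranges: [-3, 3], [-0.9, 2.11], [0.09, 2.58], [-1.31, 4.45], [0.11, 2.69], [-2.54, 2.54]. Speed limits (rad/s): [2.39, 2.39, 3.01, 3.14, 3.14, 3.14].

INTERFACE

Orientations are given as a rotation vector (axis times angle).
In Python, from workcell import ctrl gives the robot as it stands.
- The arm moves only by the shell command python3 -m inch 'ROWS' [OPENING]. ROWS is JSON, a list of rows, each an object with "xyz": the shift along the tool's x, y, z in mm, a list of three; "rot": the turn, a rotation vector about the tool's x, y, z in rad, a list of three. In form: [{"xyz": [dx, dy, dz], "rot": [ax, ay, az]}, ...]. A call has 1 to 12 rows; each row is the pose to reach, as a shift and turn from the pose commanded when the call began, along the tool's axes at that moment; what a row does not reach only later rows make up. A row lasts 1/12 s, in which the tool goes at most 41.7 mm and 7.16 degrees, less where a joint would pass 70% of its speed; a pose out of reach is approached as far as the arm can. A call with a gripper value outside its range is refused whole. OPENING is the closure in counts, from 0 (fully open) to 255 (shut), set as the call begins (- or left out, the last holds). The fingers move at their own pace and stop on an object; the grip force is fixed at half the most. Time passes only in rows, so rows that repeat a pose let the fingers close. It gives the time, the measured TCP pose, the force, the opening and the grip force at its end, in the units of the state.
- ctrl.get_obs(): the state, without advancing time (a new reading comes with each control period).
- ctrl.get_image(name): name is "side" or "top" or "wrist"; returns the picture (420x560x3 uint8, red, green, blue); there is no depth.
- ctrl.camera_model(name): a dict with "fx", "fy", "cx", "cy" (pixels), "position" and "attitude" of the camera in the world. Camera axes: x right, y up, looking along -z (the intrinsics and any distortion apply to the point x, -y, -z); pixel columns grow to the right and rows downward; lengths in mm; the calibration is good to about 2 mm. The wrist camera is an equidistant fisheye: a pixel r from the principal point sees the ray r / f radians off the axis. A picture is of the moment at which its call begins: read the wrist's pose just before it. camera_model takes no time and is no camera call; for the wrist camera it gives the pose at the moment of the call.
- ctrl.close_job(): hands the job in; it is judged then, once.
The state is a dict: "t": time; "qpos": joint angles; "qvel": joint speeds; "joint_torque": joint torques, N m; "ee_pos": TCP position; "orientation": TCP orientation; "ft_force": force on the tool from outside, world axes, zero at the start; "moment": the same for the moment, N m; "width": finger opening in mm; "grasp_force": force on a finger pad.
Only numpy, scipy, OpenCV 4.12 (cv2) and the standard library are available. Lean on these libraries where they do the work, as an engineer would, in place of code of your own. Each camera call takes 0.05 s, during which the arm holds its last target. There are 200 camera calls.

## Working session

There is one attempt and no reset: what is moved stays moved. The work goes in short steps, Python scripts to look and compute and a shell command to move; the robot and the scene stay as the last step left them, time stands still between calls to the robot, and variables do not carry over. Pictures are saved under pics/ and viewed, at most 14 in all, crops included, and the job is handed in when it is done.

```bash
ls; mkdir -p pics; python3 - <<'E'
from workcell import ctrl
import cv2, json
for n in ("top","side"):
    m=ctrl.camera_model(n); print(n,m)
    cv2.imwrite(f"pics/{n}0.png",ctrl.get_image(n)[:,:,::-1])
o=ctrl.get_obs(); print(o)
print(ctrl.camera_model("wrist"))
E
```

```text
pics
top {'fx': 484.12483498773724, 'fy': 484.12483498773724, 'cx': 279.53568189647206, 'cy': 219.67708294282022, 'position': array([ 399.73489588,   37.95394864, 1291.77444888]), 'attitude': array([ 0.13684311, -0.11568664, -1.58932653])}
side {'fx': 546.3229223555753, 'fy': 546.3229223555753, 'cx': 278.16144005144673, 'cy': 207.86594093728309, 'position': array([  637.84239819, -1526.42629675,   689.00151536]), 'attitude': array([1.20782983, 0.02497366, 0.01589644])}
{'t': 0.1, 'qpos': array([-1.23100619e+00,  4.23747863e-01,  1.63059745e+00,  1.98019655e-05,
        1.08859083e+00, -1.89803425e-02]), 'qvel': array([ 0.00031531, -0.00339243, -0.00137842, -0.00013316,  0.00070465,
       -0.00124504]), 'joint_torque': array([-2.50178391e-04, -5.45614779e+01, -2.74325341e+01,  6.44705608e-02,
        1.88158936e-02, -4.91836886e-05]), 'ee_pos': array([ 219.32857484, -584.7262053 ,  221.99610147]), 'orientation': array([-3.08987614e+00, -5.60286422e-01,  3.09734550e-04]), 'ft_force': array([-0.50838534, -0.10471094, -0.9461754 ]), 'moment': array([ 0.06789795, -0.00404984,  0.00347729]), 'grasp_force': 0.0, 'width': 87.80874805234261}
{'fx': 325.19226210127806, 'fy': 325.19226210127806, 'cx': 280.0888528925024, 'cy': 214.0272977108201, 'position': array([ 281.31234178, -562.0034816 ,  382.69445645]), 'attitude': array([-0.21311826,  0.15090729, -1.20438091])}
```

View pics/top0.png

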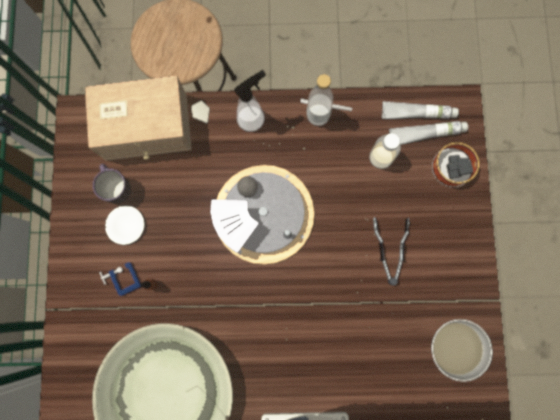

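View pics/side0.png

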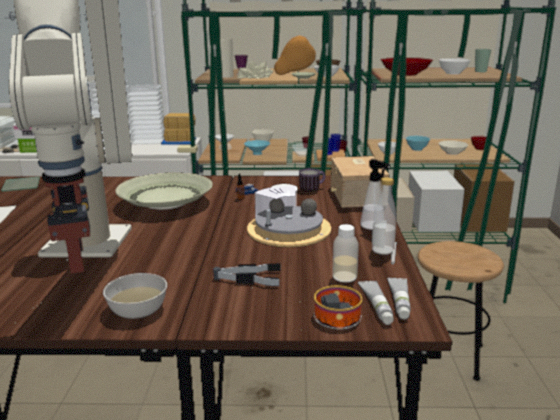

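The top view shows the turntable at about (265,214), with the post at (288,234), the hood on the left, and the tongs with their hinge at (393,281) and tips at (377,220) and (406,220). In the side view the turntable is at (289,225) and the tongs at (247,274). I'll zoom in on both.

```bash
cat > h.py <<'E'
import numpy as np, cv2
from scipy.spatial.transform import Rotation as R
from workcell import ctrl
def ray(m,u,v,fish=False):
    a=np.array([(u-m["cx"])/m["fx"],(v-m["cy"])/m["fy"]])
    if fish:
        r=np.hypot(*a); a=a/r*np.sin(r) if r>1e-9 else a; d=np.array([a[0],-a[1],-np.cos(r)])
    else: d=np.array([a[0],-a[1],-1.]); d/=np.linalg.norm(d)
    return np.array(m["position"]),R.from_rotvec(m["attitude"]).apply(d)
def plane(m,u,v,z,fish=False):
    p,d=ray(m,u,v,fish); return p+d*(z-p[2])/d[2]
def tri(rays):
    A=np.zeros((3,3));b=np.zeros(3)
    for p,d in rays:
        M=np.eye(3)-np.outer(d,d);A+=M;b+=M@p
    x=np.linalg.solve(A,b)
    return x,[np.linalg.norm((np.eye(3)-np.outer(d,d))@(x-p)) for p,d in rays]
def proj(m,X,fish=False):
    c=R.from_rotvec(m["attitude"]).inv().apply(np.array(X)-m["position"])
    x,y,z=c[0],-c[1],-c[2]
    if fish:
        r=np.hypot(x,y);t=np.arctan2(r,z);return m["cx"]+m["fx"]*t*x/r,m["cy"]+m["fy"]*t*y/r
    return m["cx"]+m["fx"]*x/z,m["cy"]+m["fy"]*y/z
E
python3 - <<'E'
from h import *
t=cv2.imread("pics/top0.png");s=cv2.imread("pics/side0.png")
a=cv2.resize(t[155:305,200:420],None,fx=3.5,fy=3.5,interpolation=cv2.INTER_CUBIC)
cv2.imwrite("pics/topz.png",a)
b=cv2.resize(s[175:295,205:365],None,fx=5,fy=5,interpolation=cv2.INTER_CUBIC)
cv2.imwrite("pics/sidez.png",b)
m=ctrl.camera_model("top")
hsv=cv2.cvtColor(t,cv2.COLOR_BGR2HSV)
# plywood
k=((hsv[...,0]>8)&(hsv[...,0]<28)&(hsv[...,1]>60)&(hsv[...,2]>150)).astype(np.uint8)
k[:150]=0;k[280:]=0;k[:,:195]=0;k[:,330:]=0
c=max(cv2.findContours(k,0,1)[0],key=cv2.contourArea)
e=cv2.fitEllipse(cv2.convexHull(c));print(e)
for z in (0,20,30,41):print(z,plane(m,*e[0],z), e[1][0]/484.1*(1291.8-z))
E
```

```text
((263.46844482421875, 214.10130310058594), (99.8587646484375, 101.28282165527344), 64.3228759765625)
0 [625.12429444  96.33141209   0.        ] 266.4688125859359
20 [621.63468526  95.4275784   20.        ] 262.3432697374154
30 [619.88988067  94.97566155  30.        ] 260.2804983131552
41 [617.97059562  94.47855302  41.        ] 258.01144974646894
```

View pics/topz.png

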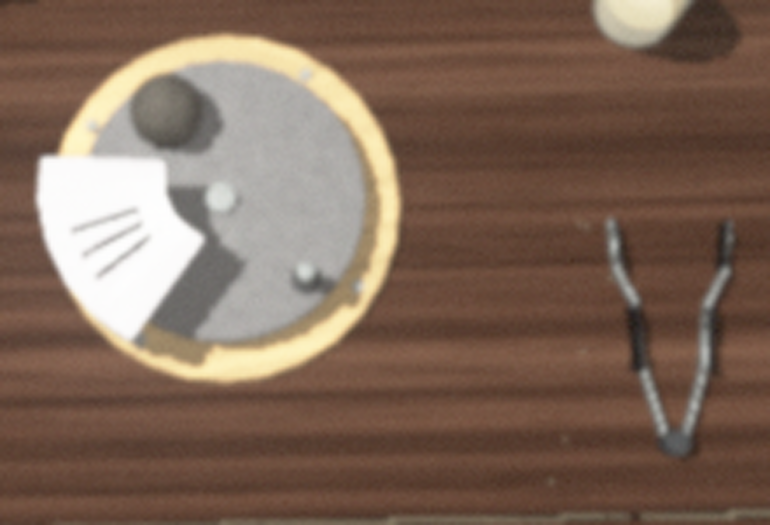

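View pics/sidez.png

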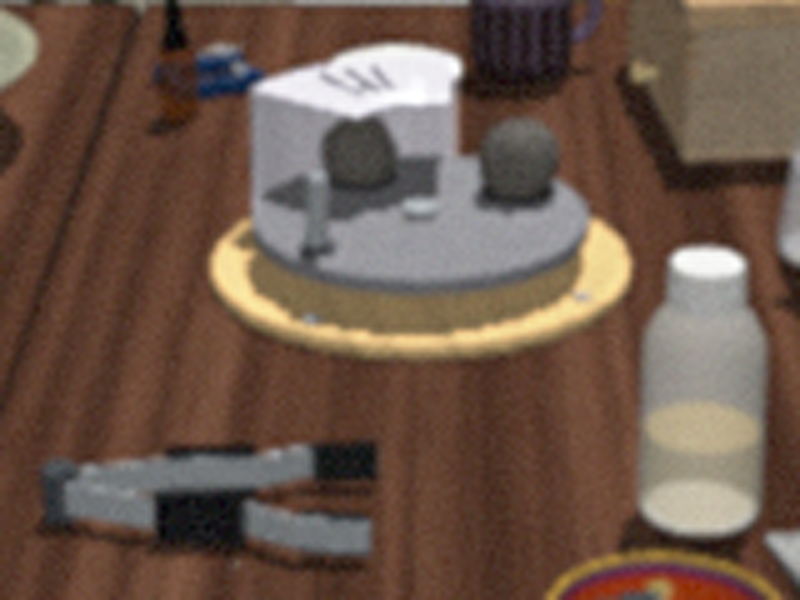

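```bash
python3 - <<'E'
from h import *
T=ctrl.camera_model("top");S=ctrl.camera_model("side")
tz=lambda u,v:ray(T,200+u/3.5,155+v/3.5); sz=lambda u,v:ray(S,205+u/5,175+v/5)
P=dict(hub=((221,197),(420,207)),post=((305,269),(317,176)),hinge=((677,442),(60,468)),
 tipL=((612,220),(376,445)),tipR=((728,224),(371,519)))
for n,(a,b) in P.items(): 
    x,e=tri([tz(*a),sz(*b)]);print(n,x.round(1),np.round(e,1))
for n,(u,v),z in(("hub",(221,197),44),("post",(305,269),91),("hinge",(677,442),30),("tipL",(612,220),27),("tipR",(728,224),27),("panL",(636,340),30),("panR",(712,340),30)):
    print(n,plane(T,200+u/3.5,155+v/3.5,z).round(1))
print("bottle",plane(S,205+704/5,175+520/5,0).round(),"jar",plane(S,205+172/5,175+128/5,0).round())
h=plane(T,200+135/3.5,155+240/3.5,104);print("hoodmid",h)
for u,v in ((40,155),(165,160),(204,240),(136,342)):print(plane(T,200+u/3.5,155+v/3.5,104).round(1))
E
```

```text
hub [624.4  95.   44.3] [0.5 0.5]
post [562.2  33.6  89.2] [0.8 0.8]
hinge [ 436.1 -237.8   28.2] [0.2 0.2]
tipL [ 603.  -199.7   23.1] [0.9 0.9]
tipR [ 600.1 -286.5   24.2] [1.4 1.4]
hub [625.   95.1  44. ]
post [562.8  33.7  91. ]
hinge [ 436.2 -237.4   30. ]
tipL [ 603.4 -198.9   27. ]
tipR [ 598.3 -285.9   27. ]
panL [ 512.1 -211.4   30. ]
panR [ 510.8 -267.7   30. ]
bottle [ 776. -241.    0.] jar [439. 364.   0.]
hoodmid [584.55991558 153.91224887 104.        ]
[647.8 221.6 104. ]
[642. 132. 104.]
[583.4 104.9 104. ]
[512.  153.8 104. ]
```

```bash
cat > to.py <<'E'
import sys
from h import *
# usage: to.py x y z yaw_of_tool_y_deg  -> shift and turn in tool axes (tool down; turn modulo pi picked smallest)
def go(x,y,z,yaw):
    o=ctrl.get_obs();R0=R.from_rotvec(o["orientation"]);best=None
    for k in (0,180):
        a=np.radians(yaw+k);ty=np.array([np.cos(a),np.sin(a),0]);tz=np.array([0,0,-1.]);tx=np.cross(ty,tz)
        r=(R0.inv()*R.from_matrix(np.c_[tx,ty,tz])).as_rotvec()
        print("xyz",(R0.inv().apply(np.array([x,y,z])-o["ee_pos"])).round(1),"rot",r.round(3),"q1,q6",o["qpos"][[0,5]].round(2))
    print(o["t"],o["ee_pos"].round(1),"y-axis deg",np.degrees(np.arctan2(*R0.as_matrix()[[1,0],1])).round(1),o["width"].round(1),o["grasp_force"].round(1),o["ft_force"].round(1))
go(*map(float,sys.argv[1:5]))
E
python3 to.py 562.5 33.6 150 -10.3
```

```text
xyz [ 538.4 -458.4   72.6] rot [-1.000e-03 -1.000e-03 -1.032e+00] q1,q6 [-1.23 -0.02]
xyz [ 538.4 -458.4   72.6] rot [-1.000e-03  1.000e-03  2.109e+00] q1,q6 [-1.23 -0.02]Traceback (most recent call last):
  File "to.py", line 11, in <module>
    go(*map(float,sys.argv[1:5]))
    ~~^^^^^^^^^^^^^^^^^^^^^^^^^^^
  File "to.py", line 10, in go
    print(o["t"],o["ee_pos"].round(1),"y-axis deg",np.degrees(np.arctan2(*R0.as_matrix()[[1,0],1])).round(1),o["width"].round(1),o["grasp_force"].round(1),o["ft_force"].round(1))
                                                                                                             ^^^^^^^^^^^^^^^^
AttributeError: 'float' object has no attribute 'round'
```

```bash
sed -i 's/o\["width"\].round(1),o\["grasp_force"\].round(1)/round(o["width"],1),round(o["grasp_force"],1)/' to.py
python3 -m inch '[{"xyz":[40,-34,0],"rot":[0,0,-0.08]},{"xyz":[80,-68,0],"rot":[0,0,-0.16]},{"xyz":[120,-102,0],"rot":[0,0,-0.24]},{"xyz":[160,-136,0],"rot":[0,0,-0.32]},{"xyz":[200,-170,0],"rot":[0,0,-0.40]},{"xyz":[240,-204,0],"rot":[0,0,-0.48]},{"xyz":[280,-238,0],"rot":[0,0,-0.56]},{"xyz":[320,-272,0],"rot":[0,0,-0.64]},{"xyz":[360,-306,0],"rot":[0,0,-0.72]},{"xyz":[400,-340,0],"rot":[0,0,-0.80]},{"xyz":[440,-374,0],"rot":[0,0,-0.88]},{"xyz":[480,-408,0],"rot":[0,0,-0.96]}]' 140; python3 to.py 562.5 33.6 150 -10.3
```

```text
t: 1.1
ee_pos: [462.9, -146.2, 222.6]
orientation: [-2.479, -1.929, 0.0]
ft_force: [0.8, -0.1, 0.1]
width: 39.9
grasp_force: 0.0
xyz [198.7  52.4  72.6] rot [-0.     0.    -0.068] q1,q6 [-0.33 -0.08]
xyz [198.7  52.4  72.6] rot [0.    0.    3.073] q1,q6 [-0.33 -0.08]
1.1 [ 462.9 -146.2  222.6] y-axis deg -14.2 39.9 0.0 [ 0.8 -0.1  0.1]
```

```bash

python3 -m inch '[{"xyz":[35,9,12],"rot":[0,0,-0.01]},{"xyz":[70,18,24],"rot":[0,0,-0.02]},{"xyz":[105,27,36],"rot":[0,0,-0.04]},{"xyz":[140,36,48],"rot":[0,0,-0.05]},{"xyz":[175,45,60],"rot":[0,0,-0.068]},{"xyz":[198.7,52.4,72.6],"rot":[0,0,-0.068]},{"xyz":[198.7,52.4,72.6],"rot":[0,0,-0.068]},{"xyz":[198.7,52.4,72.6],"rot":[0,0,-0.068]},{"xyz":[198.7,52.4,72.6],"rot":[0,0,-0.068]}]'; python3 to.py 562.5 33.6 55 -10.3
python3 - <<'E'
from h import *
m=ctrl.camera_model("wrist");print(m)
cv2.imwrite("pics/w1.png",ctrl.get_image("wrist")[:,:,::-1])
for X in ((562.3,33.6,90),(624.5,95,44),(562.5,33.6,55)):print(proj(m,X,True))
E
```

```text
t: 1.85
ee_pos: [562.1, 30.9, 149.9]
orientation: [-2.415, -2.008, 0.002]
ft_force: [0.7, 0.2, 0.2]
width: 39.8
grasp_force: 0.0
xyz [ 2.8 -0.  94.9] rot [-0.001  0.    -0.004] q1,q6 [0.03 0.22]
xyz [ 2.8 -0.  94.9] rot [1.000e-03 2.000e-03 3.138e+00] q1,q6 [0.03 0.22]
1.85 [562.1  30.9 149.9] y-axis deg -10.5 39.8 0.0 [0.7 0.2 0.2]
{'fx': 325.19226210127806, 'fy': 325.19226210127806, 'cx': 280.0888528925024, 'cy': 214.0272977108201, 'position': array([574.42566396,  95.60047812, 310.5252175 ]), 'attitude': array([-0.24434018,  0.02374318, -0.18167943])}
(np.float64(279.58240531979146), np.float64(225.03191693663067))
(np.float64(340.80338420558905), np.float64(124.95784713470249))
(np.float64(279.9489962208199), np.float64(213.07803266887313))
```

View pics/w1.png

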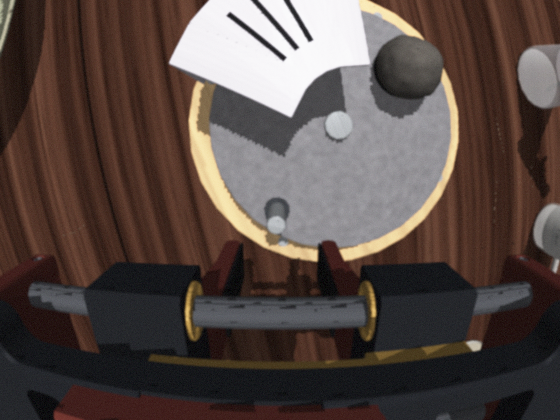

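The wrist view shows the post top at (276,224), where I predicted (280,225). That is about 2 mm off and well inside the 40 mm cage. I'll lower the fingers around the post.

```bash

python3 -m inch '[{"xyz":[1,-1,15],"rot":[0,0,0]},{"xyz":[2,-2,35],"rot":[0,0,0]},{"xyz":[2,-2,55],"rot":[0,0,0]},{"xyz":[2,-2,75],"rot":[0,0,0]},{"xyz":[2,-2,90],"rot":[0,0,0]},{"xyz":[2,-2,95],"rot":[0,0,0]},{"xyz":[2,-2,95],"rot":[0,0,0]}]'
python3 -m inch '[{"xyz":[-4.1,6.5,0],"rot":[0,0,0]},{"xyz":[-7.7,13.3,0],"rot":[0,0,0]},{"xyz":[-10.6,20.4,0],"rot":[0,0,0]},{"xyz":[-12.9,27.7,0],"rot":[0,0,0]},{"xyz":[-14.6,35.2,0],"rot":[0,0,0]},{"xyz":[-15.6,42.8,0],"rot":[0,0,0]},{"xyz":[-15.9,50.5,0],"rot":[0,0,0]},{"xyz":[-15.6,58.2,0],"rot":[0,0,0]},{"xyz":[-14.6,65.8,0],"rot":[0,0,0]},{"xyz":[-12.9,73.3,0],"rot":[0,0,0]},{"xyz":[-10.6,80.6,0],"rot":[0,0,0]},{"xyz":[-7.7,87.7,0],"rot":[0,0,0]}]'
python3 to.py 661 15 55 -10.3
```

```text
t: 2.48
ee_pos: [560.2, 32.4, 54.5]
orientation: [-2.417, -2.005, 0.002]
ft_force: [0.5, -0.3, -0.4]
width: 39.7
grasp_force: 0.0
t: 3.48
ee_pos: [647.2, 10.2, 55.2]
orientation: [2.416, 2.008, 0.001]
ft_force: [0.1, -0.0, -0.8]
width: 39.3
grasp_force: 0.0
xyz [ 7.3 12.7  0.2] rot [ 0.001 -0.    -0.004] q1,q6 [-0.    0.18]
xyz [ 7.3 12.7  0.2] rot [-0.000e+00 -1.000e-03  3.137e+00] q1,q6 [-0.    0.18]
3.4833 [647.2  10.2  55.2] y-axis deg -10.5 39.3 0.0 [ 0.1 -0.  -0.8]
```

```bash

python3 -m inch '[{"xyz":[4,6,0],"rot":[0,0,0]},{"xyz":[7.3,12.7,0],"rot":[0,0,0]},{"xyz":[7.3,12.7,0],"rot":[0,0,0]},{"xyz":[7.3,12.7,0],"rot":[0,0,0]},{"xyz":[7.3,12.7,-20],"rot":[0,0,0]},{"xyz":[7.3,12.7,-50],"rot":[0,0,0]},{"xyz":[7.3,12.7,-90],"rot":[0,0,0]},{"xyz":[7.3,12.7,-130],"rot":[0,0,0]},{"xyz":[7.3,12.7,-150],"rot":[0,0,0]},{"xyz":[7.3,12.7,-150],"rot":[0,0,0]},{"xyz":[7.3,12.7,-150],"rot":[0,0,0]}]'
python3 to.py 515 -240 205 88.3
python3 - <<'E'
from h import *
m=ctrl.camera_model("wrist");
w=ctrl.get_image("wrist")[:,:,::-1].copy()
t=ctrl.get_image("top")[:,:,::-1].copy()
cv2.imwrite("pics/top2.png",t)
z=cv2.resize(t[155:305,200:420],None,fx=2.5,fy=2.5,interpolation=cv2.INTER_CUBIC)
w=cv2.resize(w,None,fx=.9,fy=.9);c=np.zeros((378+376,560,3),np.uint8)
cv2.imwrite("pics/c2.png",z)
cv2.imwrite("pics/w2.png",w)
for X in ((661.3,15,91),(551.3,78.5,85)):print(proj(m,X,True),proj(ctrl.camera_model("top"),X))
E
```

```text
t: 4.4
ee_pos: [660.1, 14.7, 206.4]
orientation: [2.415, 2.007, 0.003]
ft_force: [-0.3, 0.5, -0.1]
width: 39.7
grasp_force: 0.0
xyz [-277.   -96.     1.1] rot [ 0.002  0.002 -1.725] q1,q6 [0.   0.19]
xyz [-277.   -96.     1.1] rot [ 0.002 -0.002  1.416] q1,q6 [0.   0.19]
4.4 [660.1  14.7 206.4] y-axis deg -10.5 39.7 0.0 [-0.3  0.5 -0.1]
(np.float64(281.0802035086207), np.float64(210.03808601672372)) (np.float64(293.59532447448305), np.float64(193.15436840911065))
(np.float64(150.14973200406985), np.float64(163.7239510575668)) (np.float64(269.4051570994386), np.float64(237.1104543014797))
```

View pics/c2.png

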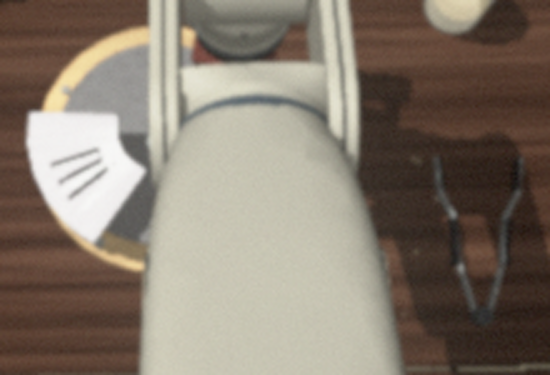

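The arm hides the disc from the top camera, so I'll move over the tongs and look again from there.

```bash

python3 -m inch '[{"xyz":[-28,-10,0],"rot":[0,0,0.12]},{"xyz":[-56,-20,0],"rot":[0,0,0.24]},{"xyz":[-84,-30,0],"rot":[0,0,0.36]},{"xyz":[-112,-40,0],"rot":[0,0,0.48]},{"xyz":[-140,-50,0],"rot":[0,0,0.6]},{"xyz":[-168,-60,0],"rot":[0,0,0.72]},{"xyz":[-196,-70,0],"rot":[0,0,0.84]},{"xyz":[-224,-80,0],"rot":[0,0,0.96]},{"xyz":[-252,-88,0],"rot":[0,0,1.08]},{"xyz":[-277,-96,0],"rot":[0,0,1.2]},{"xyz":[-277,-96,0],"rot":[0,0,1.32]},{"xyz":[-277,-96,0],"rot":[0,0,1.416]}]' 0
python3 -m inch '[{"xyz":[0,0,0],"rot":[0,0,0]},{"xyz":[0,0,0],"rot":[0,0,0]},{"xyz":[0,0,0],"rot":[0,0,0]}]' 
python3 to.py 515 -240 100 88.3
python3 - <<'E'
from h import *
m=ctrl.camera_model("wrist");print(m)
w=ctrl.get_image("wrist")[:,:,::-1].copy()
T=ctrl.camera_model("top")
t=ctrl.get_image("top")[:,:,::-1].copy();s=ctrl.get_image("side")[:,:,::-1].copy()
cv2.imwrite("pics/top3.png",t);cv2.imwrite("pics/w3.png",w);cv2.imwrite("pics/side3.png",s)
z=cv2.resize(t[155:275,205:325],None,fx=3,fy=3,interpolation=cv2.INTER_CUBIC)
w=cv2.resize(w,(480,360))
cv2.imwrite("pics/c3.png",np.hstack([z[:,:320],w]))
for X in ((436.1,-237.6,29),(515,-240,15),(600.5,-242.5,24)):print(proj(m,X,True))
E
```

```text
t: 5.5
ee_pos: [512.6, -240.9, 202.8]
orientation: [-3.139, 0.06, 0.006]
ft_force: [0.2, 0.2, 0.3]
width: 88.0
grasp_force: 0.0
t: 5.75
ee_pos: [514.2, -239.5, 203.9]
orientation: [-3.14, 0.041, 0.003]
ft_force: [-0.3, 0.1, 0.4]
width: 87.8
grasp_force: 0.0
xyz [  1.    0.6 103.9] rot [-3.000e-03 -1.000e-03 -3.138e+00] q1,q6 [-0.46  1.14]
xyz [  1.    0.6 103.9] rot [-0.001  0.002  0.004] q1,q6 [-0.46  1.14]
5.75 [ 514.2 -239.5  203.9] y-axis deg -91.5 87.8 0.0 [-0.3  0.1  0.4]
{'fx': 325.19226210127806, 'fy': 325.19226210127806, 'cx': 280.0888528925024, 'cy': 214.0272977108201, 'position': array([ 580.64916865, -241.68101126,  364.51933968]), 'attitude': array([-0.19111055,  0.1994645 , -1.5866337 ])}
(np.float64(280.34144095693796), np.float64(265.7226226488442))
(np.float64(280.76222266329125), np.float64(193.78662024338115))
(np.float64(281.12808699798444), np.float64(114.44144412805676))
```

View pics/c3.png

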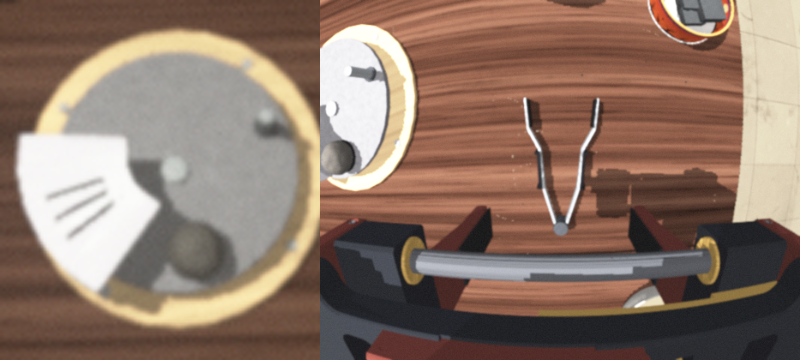

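The turntable is in the second detent: the post has come round to the right and the stone stands at the front. In the wrist view the hinge and tips lie on the predicted pixels. Next I'll descend on the tongs.

```bash

python3 -m inch '[{"xyz":[0,0.5,35],"rot":[0,0,0.004]},{"xyz":[0,0.5,70],"rot":[0,0,0.004]},{"xyz":[0,0.5,105],"rot":[0,0,0.004]},{"xyz":[0,0.5,135],"rot":[0,0,0.004]},{"xyz":[0,0.5,160],"rot":[0,0,0.004]},{"xyz":[0,0.5,180],"rot":[0,0,0.004]},{"xyz":[0,0.5,193],"rot":[0,0,0.004]},{"xyz":[0,0.5,200],"rot":[0,0,0.004]},{"xyz":[0,0.5,200],"rot":[0,0,0.004]},{"xyz":[0,0.5,200],"rot":[0,0,0.004]}]' 0
python3 to.py 514 -240 3 88.3
```

```text
t: 6.73
ee_pos: [515.2, -240.6, 5.6]
orientation: [3.141, -0.051, 0.001]
ft_force: [-0.5, 0.5, 0.6]
width: 88.1
grasp_force: 0.0
xyz [-1.2 -0.6  2.6] rot [-1.000e-03 -0.000e+00  3.139e+00] q1,q6 [-0.46  1.15]
xyz [-1.2 -0.6  2.6] rot [ 0.    -0.001 -0.003] q1,q6 [-0.46  1.15]
6.7333 [ 515.2 -240.6    5.6] y-axis deg -91.9 88.1 0.0 [-0.5  0.5  0.6]
```

```bash

python3 -m inch '[{"xyz":[-1,0,2],"rot":[0,0,0]},{"xyz":[-1,0,2],"rot":[0,0,0]},{"xyz":[-1,0,2],"rot":[0,0,0]},{"xyz":[-1,0,2],"rot":[0,0,0]},{"xyz":[-1,0,2],"rot":[0,0,0]},{"xyz":[-1,0,2],"rot":[0,0,0]},{"xyz":[-1,0,2],"rot":[0,0,0]},{"xyz":[-1,0,2],"rot":[0,0,0]}]' 110
python3 to.py 514 -240 3 88.3
```

```text
t: 7.4
ee_pos: [514.3, -240.7, 3.6]
orientation: [3.141, -0.052, 0.002]
ft_force: [0.1, -0.1, 5.9]
width: 50.1
grasp_force: 10.3
xyz [-0.3 -0.7  0.6] rot [-2.000e-03 -1.000e-03  3.138e+00] q1,q6 [-0.46  1.15]
xyz [-0.3 -0.7  0.6] rot [ 0.    -0.001 -0.003] q1,q6 [-0.46  1.15]
7.4 [ 514.3 -240.7    3.6] y-axis deg -91.9 50.1 10.3 [ 0.1 -0.1  5.9]
```

```bash

python3 -m inch '[{"xyz":[0,0,-5],"rot":[0,0,0]},{"xyz":[0,0,-12],"rot":[0,0,0]},{"xyz":[0,0,-22],"rot":[0,0,0]},{"xyz":[0,0,-35],"rot":[0,0,0]},{"xyz":[0,0,-50],"rot":[0,0,0]},{"xyz":[0,0,-65],"rot":[0,0,0]},{"xyz":[0,0,-80],"rot":[0,0,0]},{"xyz":[0,0,-95],"rot":[0,0,0]},{"xyz":[0,0,-105],"rot":[0,0,0]},{"xyz":[0,0,-110],"rot":[0,0,0]},{"xyz":[0,0,-110],"rot":[0,0,0]},{"xyz":[0,0,-110],"rot":[0,0,0]}]'
python3 to.py 400 0 115 -77.3
python3 - <<'E'
from h import *
m=ctrl.camera_model("wrist");print(m)
w=ctrl.get_image("wrist")[:,:,::-1].copy();s=ctrl.get_image("side")[:,:,::-1].copy()
t=ctrl.get_image("top")[:,:,::-1].copy()
for n,i in(("w",w),("side",s),("top",t)):cv2.imwrite(f"pics/{n}4.png",i)
z=cv2.resize(s[150:290,205:345],None,fx=3,fy=3,interpolation=cv2.INTER_CUBIC)
cv2.imwrite("pics/c4.png",np.hstack([z[:,:],w[:,100:470]]))
E
```

```text
t: 8.4
ee_pos: [513.6, -240.4, 113.2]
orientation: [3.141, -0.052, 0.0]
ft_force: [0.0, -0.2, -2.5]
width: 50.0
grasp_force: 8.8
xyz [-121.6 -236.5   -1.8] rot [ 0.    -0.    -0.255] q1,q6 [-0.46  1.15]
xyz [-121.6 -236.5   -1.8] rot [-0.    -0.     2.887] q1,q6 [-0.46  1.15]
8.4 [ 513.6 -240.4  113.2] y-axis deg -91.9 50.0 8.8 [ 0.  -0.2 -2.5]
{'fx': 325.19226210127806, 'fy': 325.19226210127806, 'cx': 280.0888528925024, 'cy': 214.0272977108201, 'position': array([ 579.6796548 , -242.9156081 ,  273.92334605]), 'attitude': array([-0.18973429,  0.19792066, -1.5941171 ])}
```

View pics/c4.png

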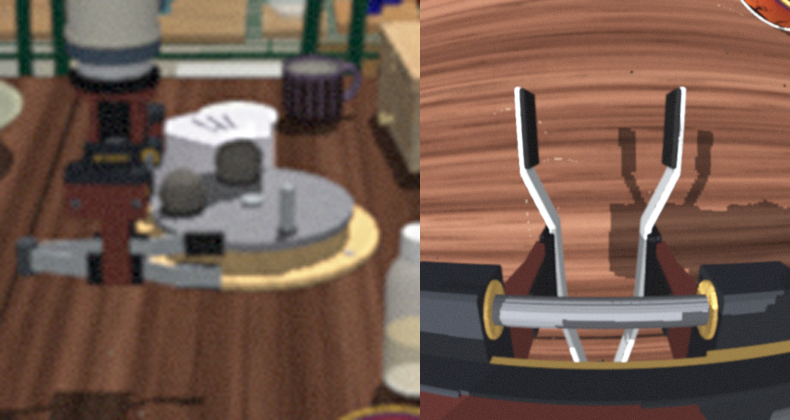

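```bash
python3 - <<'E'
from h import *
m=ctrl.camera_model("wrist");S=ctrl.camera_model("side");T=ctrl.camera_model("top")
a=ray(m,197,88,True);b=ray(S,205+223/3,150+233/3)
print("tipL",tri([a,b]))
a=ray(m,365,88,True);b=ray(S,205+221/3,150+265/3)
print("tipR",tri([a,b]))
for f,M in(("top3",T),("side3",S),("side4",S)):
    i=cv2.cvtColor(cv2.imread(f"pics/{f}.png"),cv2.COLOR_BGR2HSV)
    u,v=map(int,proj(M,(551.3,78.5,63)));k=(i[v-25:v+25,u-25:u+25,2]<115)&(i[v-25:v+25,u-25:u+25,1]<90)
    n,l,st,c=cv2.connectedComponentsWithStats(cv2.morphologyEx(k.astype(np.uint8),2,np.ones((3,3))))
    j=l[25,25];print(f,(u,v),j,st[j],c[j]+[u-25,v-25], plane(M,*(c[j]+[u-25,v-25]),63).round(1), np.median(i[v-25:v+25,u-25:u+25],axis=(0,1)), i[v,u])
E
```

```text
tipL (array([ 601.32126735, -207.22191186,  132.69351617]), [np.float64(0.2776299906575382), np.float64(0.2776299906575987)])
tipR (array([ 600.10124245, -279.59706584,  134.1342456 ]), [np.float64(1.019600928242109), np.float64(1.019600928241959)])
top3 (269, 238) 0 [   0    0   50   50 1892] [270.23625793 237.49788584] [553.   77.1  63. ] [ 18.  12. 159.] [ 18  33 117]
side3 (265, 212) 2 [ 18  10  32  26 487] [274.63244353 210.66324435] [578.2  97.2  63. ] [ 25.  20. 120.] [17 22 81]
side4 (265, 212) 4 [ 16  10  34  28 500] [274.238 210.834] [577.   95.7  63. ] [105.  19.  88.] [34 25 81]
```

```bash
python3 to.py 406 45.8 113 -77.3
```

```text
xyz [-116.6 -282.3   -0.4] rot [-0.001  0.001 -0.255] q1,q6 [-0.46  1.15]
xyz [-116.6 -282.3   -0.4] rot [2.000e-03 1.000e-03 2.887e+00] q1,q6 [-0.46  1.15]
8.55 [ 513.2 -240.2  112.2] y-axis deg -91.9 50.1 8.8 [ 0.5 -0.6 -1.7]
```

```bash
python3 -m inch '[{"xyz":[-8,-16,0],"rot":[0,0,0]},{"xyz":[-19,-42,0],"rot":[0,0,-0.03]},{"xyz":[-31,-72,0],"rot":[0,0,-0.06]},{"xyz":[-43,-102,0],"rot":[0,0,-0.09]},{"xyz":[-55,-132,0],"rot":[0,0,-0.12]},{"xyz":[-67,-162,0],"rot":[0,0,-0.15]},{"xyz":[-79,-192,0],"rot":[0,0,-0.18]},{"xyz":[-91,-222,0],"rot":[0,0,-0.21]},{"xyz":[-103,-250,0],"rot":[0,0,-0.23]},{"xyz":[-112,-272,0],"rot":[0,0,-0.255]},{"xyz":[-116.6,-282.3,0],"rot":[0,0,-0.255]},{"xyz":[-116.6,-282.3,0],"rot":[0,0,-0.255]}]'
python3 -m inch '[{"xyz":[0,0,0],"rot":[0,0,0]},{"xyz":[0,0,0],"rot":[0,0,0]},{"xyz":[0,0,0],"rot":[0,0,0]}]'
python3 to.py 406 45.8 52 -77.3
python3 - <<'E'
from h import *
m=ctrl.camera_model("wrist")
w=ctrl.get_image("wrist")[:,:,::-1].copy();cv2.imwrite("pics/w5.png",w)
for X in ((551.3,78.5,63),(551.3,78.5,41),(624.5,95,44),(583.4,104.9,104),(512,153.8,104)):print(np.round(proj(m,X,True),1))
E
```

```text
t: 9.55
ee_pos: [405.0, 47.1, 112.5]
orientation: [-3.122, -0.352, 0.003]
ft_force: [0.2, -1.3, -0.8]
width: 50.1
grasp_force: 8.8
t: 9.8
ee_pos: [407.0, 44.9, 112.9]
orientation: [3.122, 0.346, -0.0]
ft_force: [0.4, -0.6, -0.8]
width: 50.5
grasp_force: 8.8
xyz [-0.8 -1.1 60.9] rot [ 0.     0.    -0.001] q1,q6 [0.08 1.43]
xyz [-0.8 -1.1 60.9] rot [ 0.    -0.     3.141] q1,q6 [0.08 1.43]
9.8 [407.   44.9 112.9] y-axis deg -77.4 50.5 8.8 [ 0.4 -0.6 -0.8]
[278.3  13.2]
[278.5  23.8]
[278.6 -61. ]
[244.8 -64.1]
[131.2  35.7]
```

View pics/w5.png

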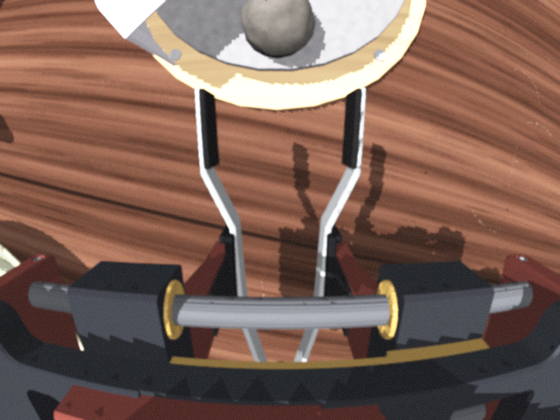

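The stone spans columns 242 to 314, so it is centred on 278. The tongs' midline is at column 280, so they are aligned. I'll descend and then advance.

```bash
python3 -m inch '[{"xyz":[0,-1,12],"rot":[0,0,0]},{"xyz":[0,-1,28],"rot":[0,0,0]},{"xyz":[-1,-1,44],"rot":[0,0,0]},{"xyz":[-1,-1,56],"rot":[0,0,0]},{"xyz":[-1,-1,61],"rot":[0,0,0]},{"xyz":[-1,-1,61],"rot":[0,0,0]},{"xyz":[3,-1,61],"rot":[0,0,0]},{"xyz":[9,-1,61],"rot":[0,0,0]},{"xyz":[17,-1,61],"rot":[0,0,0]},{"xyz":[25,-1,61],"rot":[0,0,0]},{"xyz":[30,-1,61],"rot":[0,0,0]},{"xyz":[30,-1,61],"rot":[0,0,0]}]'
python3 to.py 484 63.3 52 -77.3
python3 - <<'E'
from h import *
m=ctrl.camera_model("wrist")
w=ctrl.get_image("wrist")[:,:,::-1].copy();cv2.imwrite("pics/w6.png",w)
print(np.round(proj(m,(551.3,78.5,63),True),1))
E
```

```text
t: 10.85
ee_pos: [437.8, 53.5, 52.6]
orientation: [3.122, 0.348, 0.004]
ft_force: [0.5, -0.8, -1.2]
width: 49.9
grasp_force: 8.8
xyz [47.2  0.6  0.7] rot [ 0.    -0.003  0.   ] q1,q6 [0.09 1.44]
xyz [47.2  0.6  0.7] rot [ 4.000e-03  1.000e-03 -3.141e+00] q1,q6 [0.09 1.44]
10.85 [437.8  53.5  52.6] y-axis deg -77.3 49.9 8.8 [ 0.5 -0.8 -1.2]
[281.3  29.5]
```

View pics/w6.png

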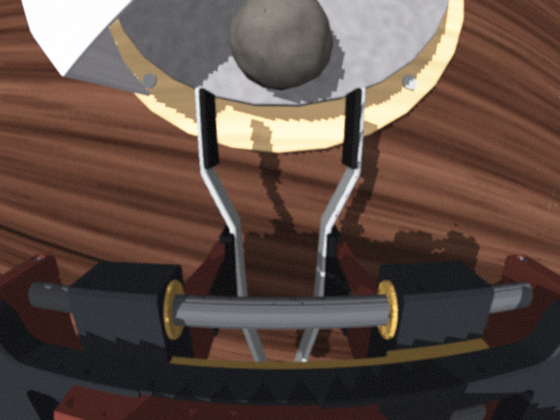

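Stone and tongs are both centred on column 281, so I'll advance straight the remaining 45 mm.

```bash
python3 -m inch '[{"xyz":[4,0,0],"rot":[0,0,0]},{"xyz":[10,0,0],"rot":[0,0,0]},{"xyz":[17,0,0],"rot":[0,0,0]},{"xyz":[24,0,0],"rot":[0,0,0]},{"xyz":[31,0,0],"rot":[0,0,0]},{"xyz":[38,0,0],"rot":[0,0,0]},{"xyz":[43,0,0],"rot":[0,0,0]},{"xyz":[45,0,0],"rot":[0,0,0]},{"xyz":[45,0,0],"rot":[0,0,0]},{"xyz":[45,0,0],"rot":[0,0,0]}]'
python3 to.py 484 63.3 52 -77.3
python3 - <<'E'
from h import *
w=ctrl.get_image("wrist")[:,:,::-1].copy();cv2.imwrite("pics/w7.png",w)
E
```

```text
t: 11.73
ee_pos: [479.2, 63.0, 52.0]
orientation: [3.122, 0.348, -0.001]
ft_force: [-0.2, -0.1, -0.9]
width: 50.0
grasp_force: 8.8
xyz [ 4.7  0.7 -0. ] rot [-0.     0.001  0.   ] q1,q6 [0.11 1.45]
xyz [ 4.7  0.7 -0. ] rot [-1.000e-03 -0.000e+00 -3.141e+00] q1,q6 [0.11 1.45]
11.7333 [479.2  63.   52. ] y-axis deg -77.3 50.0 8.8 [-0.2 -0.1 -0.9]
```

View pics/w7.png

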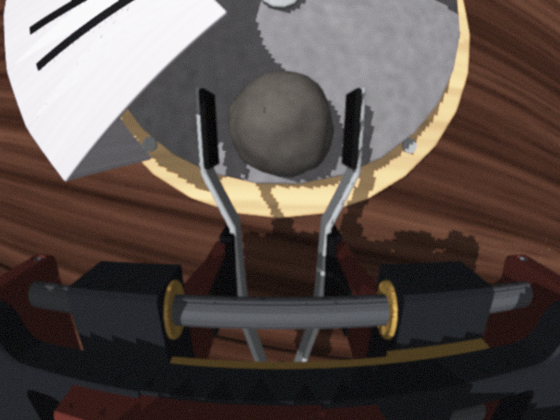

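The stone, centred at about (281,124), sits midway between the pads, which span rows 88 to 167. Now I'll close the tongs.

```bash
python3 -m inch '[{"xyz":[0,0,0],"rot":[0,0,0]},{"xyz":[0,0,0],"rot":[0,0,0]},{"xyz":[0,0,0],"rot":[0,0,0]},{"xyz":[0,0,0],"rot":[0,0,0]},{"xyz":[0,0,0],"rot":[0,0,0]},{"xyz":[0,0,0],"rot":[0,0,0]},{"xyz":[0,0,0],"rot":[0,0,0]},{"xyz":[0,0,0],"rot":[0,0,0]}]' 255
python3 -m inch '[{"xyz":[0,0,-2],"rot":[0,0,0]},{"xyz":[0,0,-5],"rot":[0,0,0]},{"xyz":[0,0,-10],"rot":[0,0,0]},{"xyz":[0,0,-17],"rot":[0,0,0]},{"xyz":[0,0,-25],"rot":[0,0,0]},{"xyz":[0,0,-34],"rot":[0,0,0]},{"xyz":[0,0,-44],"rot":[0,0,0]},{"xyz":[0,0,-54],"rot":[0,0,0]},{"xyz":[0,0,-62],"rot":[0,0,0]},{"xyz":[0,0,-68],"rot":[0,0,0]},{"xyz":[0,0,-70],"rot":[0,0,0]},{"xyz":[0,0,-70],"rot":[0,0,0]}]'
python3 -m inch '[{"xyz":[0,0,-10],"rot":[0,0,0]},{"xyz":[0,0,-20],"rot":[0,0,0]},{"xyz":[0,0,-30],"rot":[0,0,0]},{"xyz":[0,0,-38],"rot":[0,0,0]},{"xyz":[0,0,-40],"rot":[0,0,0]},{"xyz":[0,0,-40],"rot":[0,0,0]},{"xyz":[0,0,-40],"rot":[0,0,0]},{"xyz":[0,0,-40],"rot":[0,0,0]},{"xyz":[0,0,-40],"rot":[0,0,0]}]'
python3 - <<'E'
from h import *
w=ctrl.get_image("wrist")[:,:,::-1];s=ctrl.get_image("side")[:,:,::-1]
cv2.imwrite("pics/c8.png",np.hstack([cv2.resize(s[110:250,205:345],None,fx=3,fy=3,interpolation=cv2.INTER_CUBIC),w[:,100:470]]))
E
```

```text
t: 12.45
ee_pos: [479.4, 63.0, 52.1]
orientation: [-3.122, -0.348, 0.0]
ft_force: [-0.7, -0.5, -1.5]
width: 42.5
grasp_force: 29.9
t: 13.45
ee_pos: [479.9, 63.0, 122.8]
orientation: [3.122, 0.348, 0.002]
ft_force: [-0.1, 0.2, -1.2]
width: 42.2
grasp_force: 30.0
t: 14.2
ee_pos: [479.1, 63.0, 161.6]
orientation: [-3.122, -0.348, 0.001]
ft_force: [-0.2, -0.7, -1.4]
width: 42.2
grasp_force: 30.0
```

View pics/c8.png

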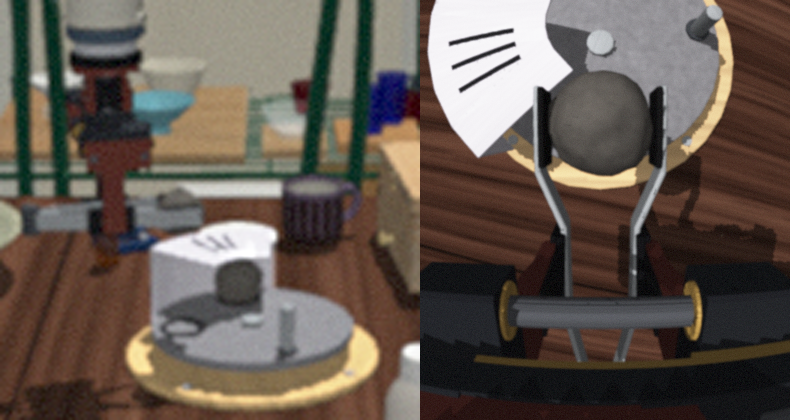

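The stone is held in the tongs with its underside about 150 mm up. The post is in the second detent and the spare stone is still under the hood. I'll hand the job in.

```bash
python3 -m inch '[{"xyz":[0,0,0],"rot":[0,0,0]},{"xyz":[0,0,0],"rot":[0,0,0]},{"xyz":[0,0,0],"rot":[0,0,0]}]'; python3 -c "
from workcell import ctrl
print(ctrl.close_job())"
```

```text
t: 14.55
ee_pos: [479.5, 63.0, 162.0]
orientation: [-3.122, -0.348, 0.0]
ft_force: [-0.1, 0.6, -1.4]
width: 42.1
grasp_force: 30.0
the job is handed in; nothing more can be done
None
```

I handed the job in at about 14.6 s with the stone held steady in the tongs, its underside about 150 mm above the table; the turntable is in its second detent with the spare stone on it, and the judge returned no verdict.

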